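Hold the spring clip open around the menu card

TASK

A syrup bottle has been left beside the side edge of the little menu card, just where the clip has to go: stand it upright on the round steel tray, out of the way. Then pick up the steel spring clip by its two handles, squeeze it wide open and bring its jaws, level, over that same edge of the card, about halfway up, so that the edge is well inside the gaping mouth and the clip touches neither face. Finish while holding the clip squeezed open there, without letting go, so that I can slip a price strip in against the card; do not shift the menu stand, knock the bottle over or disturb the cups, spoons and scoop.

Things in the scene. Friction and masses are not known exactly. Their poses are not given: they have to be found in the camera images.
- menu_stand: Loose table menu, 0.6 kg: white card (148 mm along y, 3 mm thick along x, z = 10 to 115 mm) upright in a dark wooden block (46 along x, 100 along y, 26 mm high), overhanging it 24 mm at either end. Origin: centre of the block's underside, on the counter. The card lies in the plane x = 0; its pictured face is +x.
- card_edge (a point): Midpoint of the card's upright side edge at y = -74 mm of the stand, 62.5 mm above the counter: the edge on the robot's right, beside which the bottle stands at the start. Turns with the stand. The clip belongs around this edge, its jaws pointing along +y of the stand.
- syrup_bottle: Loose green syrup squeeze bottle with a white cap, standing: 54 mm diameter up to 112 mm height, then a shoulder, cap and nozzle to 144 mm; about 0.25 kg. Origin: centre of its underside, z axis up.
- tray: Round steel tray fixed on the counter, 230 mm across the rim, which is 14 mm high; its flat floor is 200 mm across and 3 mm above the counter. Origin: centre of its underside.
- clip: Loose sheet-steel spring clip, 70 g, lying on its side, hinge pin upright, 28 mm tall as it lies. Origin: on the hinge axis at the underside. x: midway between the halves, towards the jaws (lips 49 mm ahead of the hinge, ends 52 mm); z up. Two flat handles run back to x = -60 mm, diverging: jaws shut, their outer faces are 53 mm apart at the ends, 45 mm at x = -45.
- clip_a (a joint): Opening of one half of the clip about the hinge (rad): 0 jaws shut, 0.28 fully open at a firm stop; the other half moves alike. Handles pinched 40 mm behind the hinge yield at 7 N, 12 N at the stop, where they are parallel, 18 mm over their outer faces, and the jaws gape 27 mm, the mouth free for 40 mm behind the lips. Released, it springs shut.
- jaw_a (a point): Inner face of one jaw lip (the half at +y of the clip), at mid-width: 49 mm ahead of the hinge, 14 mm above the clip's underside. Its distance to jaw_b is the jaw gap: 0 shut, 27 mm fully open.
- jaw_b (a point): The same point on the other jaw lip (the half at -y of the clip).
- cup_stack: Bystander, loose: upside-down stack of white paper cups, 77 mm across, 121 mm tall. Origin: centre of its underside.
- spoon_can: Bystander, loose: aluminium can 76 mm across and 100 mm tall with white spoons sticking up to 170 mm. Origin: centre of its underside.
- ice_scoop: Bystander, loose: aluminium ice scoop lying on the counter, pan 90 x 64 x 37 mm from its origin (pan's underside, at the back wall) to +x, round handle 18 mm thick reaching 110 mm to -x.

How it is judged:
By the outcome, as a careful person would: the job done as asked, in the order asked, and still so for the second after the job is handed in, while the arm keeps its last pose, push and grip.
It also fails if it takes over 64 s, if anything falls off the work surface, if the arm or the gripper's body presses on something with over 40 N, if the wrist force passes 120 N, or if a joint passes its speed limit or range.

ROBOT

A 6-joint arm with a two-finger parallel gripper is mounted at the origin on the work surface. World frame = base frame: x ahead of the robot, y to its left, z up, the work surface at z = 0. Lengths are in m, angles in rad, forces in N, time in s.
With the tool pointing down it reaches from about 0.35 to 0.725 m from the base axis. Payload 6 kg.
Tool frame: the origin (TCP) lies on the centre line of the jaws, within the pads' length; the fingertips stand 17 mm ahead of it and the grasp point (between the pads) lies 2 mm behind it (finger_overhang is the distance from the TCP to the fingertips, in m); z points along the fingers, y is the line along which they close (so a half turn about z gives the same grasp; the last joint's range is limited). The gripper opens to 85 mm and grips with 20 to 120 N. Pads are 22 mm wide; open, the fingers measure 114 mm over their backs; the gripper's body (76 mm by 85 mm) begins 54 mm behind the grasp point. The pads swing forward as they close: fully open they stand 13 mm farther back than shut.
Start: joints at [1.437, 0.04, 0.085, 0, -1.615, -0.334], TCP at [0.271, 0.536, 0.208] pointing down, gripper open.
Joint ranges: [-2.56, 2.56], [-1.29, 2.01], [-1.08, 1.49], [-3.29, 1.98], [-2.81, -0.18], [-2.99, 2.99]. Speed limits (rad/s): [2.57, 2.57, 3.01, 3.14, 3.14, 3.14].

INTERFACE

Orientations are given as a unit quaternion [w, x, y, z].
In Python, from workcell import get_obs, get_image, camera_info, close_job, finger_overhang gives the robot as it stands. The module is installed in compiled form; this text tells all that it offers.
- The arm moves only by the shell command python3 -m crank 'ROWS'. ROWS is text: rows parted by semicolons, each of 5 numbers parted by spaces: the opening, from 0 (shut) to 1 (fully open), then the shift along the world's x, y, z in m, then the turn about the world's z in rad. A call has 1 to 20 rows; each row shifts and turns the commanded pose from where the row before left it; what a row does not reach is not made up. A row lasts 1/12 s, in which the tool goes at most 41.7 mm and 7.16 degrees, less where a joint would pass 70% of its speed; a pose out of reach is approached as far as the arm can. A call is refused whole if a number of a shift passes 0.0417 or a number of a turn 0.125, either way. A call with a gripper value outside its range is refused whole. The fingers move at their own pace and stop on an object; the grip force is fixed at half the most. Time passes only in rows, so rows that do not move let the fingers close. It gives the time, the measured TCP pose, the force, the opening and the grip force at its end, in the units of the state.
- get_obs(): the state, without advancing time (a new reading comes with each control period).
- get_image(name): name is "scene" or "top"; returns (picture, depth): 400x640x3 uint8, red, green, blue; 400x640 float32, m along the optical axis (not along the pixel's ray), 0 where there is no reading.
- camera_info(name): a dict with "fx", "fy", "cx", "cy" (pixels), "D" ([k1, k2, p1, p2, k3] as OpenCV has them; the pictures are not rectified), "R" (3x3) and "t" (3): a world point X has camera coordinates R X + t. Camera axes: x right, y down, z forward; pixel columns grow to the right and rows downward; lengths in m; the calibration is good to about 2 mm. A picture is of the moment at which its call begins. camera_info takes no time and is no camera call.
- close_job(): hands the job in; it is judged then, once.
The state is a dict: "time_s": time; "joints": joint angles; "joint_velocities": joint speeds; "tau": joint torques, N m; "tcp_pos": TCP position; "orientation": TCP orientation; "wrist_force": force on the tool from outside, world axes, zero at the start; "ft_torque": the same for the moment, N m; "grip_width": finger opening in m; "finger_force": force on a finger pad.
Only numpy, scipy, OpenCV 4.12 (cv2) and the standard library are available. Lean on these libraries where they do the work, as an engineer would, in place of code of your own. Each camera call takes 0.05 s, during which the arm holds its last target. There are 200 camera calls.

## Working session

There is one attempt and no reset: what is moved stays moved. The work goes in short steps, Python scripts to look and compute and a shell command to move; the robot and the scene stay as the last step left them, time stands still between calls to the robot, and variables do not carry over. Pictures are saved under pics/ and viewed, at most 14 in all, crops included, and the job is handed in when it is done.

```bash
mkdir -p pics; cat > h.py <<'E'
import numpy as np, cv2
from workcell import *
def snap(n):
    im,d=get_image(n); np.savez(f'/tmp/{n}.npz',im=im,d=d); return im,d
def load(n):
    z=np.load(f'/tmp/{n}.npz'); return z['im'],z['d']
def ray(n,uv):
    c=camera_info(n);K=np.array([[c['fx'],0,c['cx']],[0,c['fy'],c['cy']],[0,0,1.]])
    p=cv2.undistortPoints(np.array(uv,float).reshape(-1,1,2),K,np.array(c['D'],float)).reshape(-1,2)
    R=np.array(c['R']);t=np.array(c['t'])
    return -R.T@t, np.c_[p,np.ones(len(p))]@R
def plane(n,uv,z):
    o,r=ray(n,uv); s=(z-o[2])/r[:,2]; return o+s[:,None]*r
def cloud(n,im,d):
    v,u=np.nonzero(d>0); o,r=ray(n,np.c_[u,v]); return o+r*d[v,u][:,None],u,v
E
python3 - <<'E'
from h import *
for n in('scene','top'):
    im,d=snap(n); cv2.imwrite(f'pics/{n}0.png',im[...,::-1]); c=camera_info(n); R=np.array(c['R']); print(n,-R.T@c['t'],R[2],(d>0).mean())
o=get_obs();print(o['tcp_pos'],o['orientation'],o['grip_width'],finger_overhang)
E
```

```text
scene [ 1.15588875 -0.61822359  0.66177912] [-0.56182555  0.60739945 -0.56162083] 0.99610546875
top [0.36700974 0.01515619 1.49805872] [ 0.15521643 -0.00102786 -0.98787995] 0.99616015625
[0.27033594 0.53527542 0.20757907] [ 7.88811819e-04  9.72770076e-01 -2.31770876e-01 -1.32454505e-04] 0.08556740506682162 0.017
```

View pics/scene0.png

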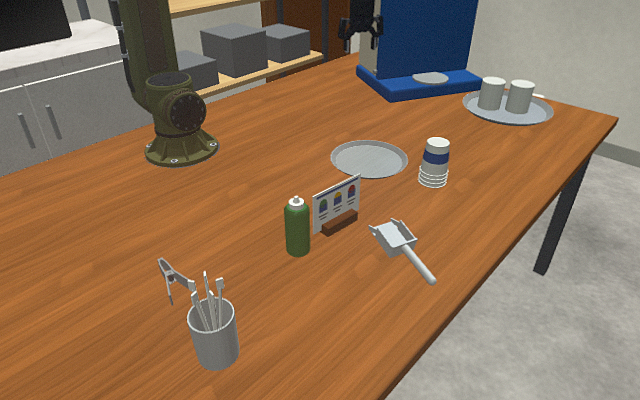

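View pics/top0.png

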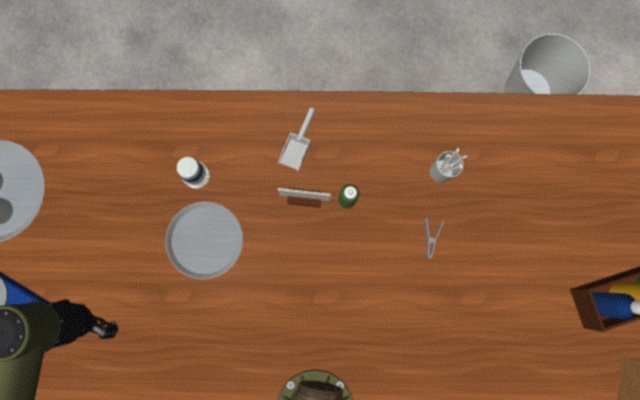

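The pictures show the bottle at top(348,195) beside the card (278–330,193). The tray is at (204,240), and the clip at (432,238) has its handles up (+x) and jaws down (-x). The can is at (447,166), the cups at (193,172) and the scoop at (295,150).

```bash
python3 - <<'E'
from h import *
np.set_printoptions(precision=4,suppress=True)
P={}
for n in('scene','top'):
    im,d=load(n); X,u,v=cloud(n,im,d); P[n]=(X,im[v,u].astype(int),u,v)
    m=(abs(X[:,0]-.5)<.2)&(abs(X[:,1])<.3); print(n,'table z',np.median(X[m,2]))
    c=P[n][1]; g=m&(c[:,1]>c[:,0]+20)&(c[:,1]>c[:,2]+10)&(X[:,2]>.02)
    print(' green',g.sum(),X[g].min(0),X[g].max(0),np.median(X[g],0))
    if n=='scene': # circle fit to body
        q=X[g&(X[:,2]<.108)]
        s=np.linalg.lstsq(np.c_[2*q[:,:2],np.ones(len(q))],(q[:,:2]**2).sum(1),rcond=None)[0]; print(' circ',s[:2],np.sqrt(s[2]+s[0]**2+s[1]**2))
    # card
    k=m&(X[:,2]>.035)&(X[:,2]<.125)&(abs(X[:,1]-.02)<.12)&(X[:,0]<.62)&~g&(c.min(1)>120)
    q=X[k];print(' card',k.sum(),q.min(0),q.max(0),np.percentile(q,[2,98],axis=0))
    ctr=q[:,:2].mean(0);_,_,vt=np.linalg.svd(q[:,:2]-ctr,full_matrices=False);print('  ctr',ctr,'dir',vt[0],np.percentile((q[:,:2]-ctr)@vt[0],[0,1,99,100]))
# top: clip
im,d=load('top');X,c,u,v=P['top']
k=(u>410)&(u<455)&(v>208)&(v<270)&(X[:,2]>.012)
print('clip',k.sum(),X[k].min(0),X[k].max(0))
hsv=cv2.cvtColor(im,cv2.COLOR_RGB2HSV);mk=((hsv[...,1]<70)&(hsv[...,2]>70)).astype(np.uint8)
t=mk.copy();t[:,:155]=0;t[:,255:]=0;t[:195]=0;t[290:]=0
cn=max(cv2.findContours(t,0,1)[0],key=cv2.contourArea);e=cv2.fitEllipse(cn);print('tray',e,plane('top',[e[0]],.014))
t=mk.copy();t[:,:405]=0;t[:,460:]=0;t[:208]=0;t[275:]=0
ys,xs=np.nonzero(t);p=plane('top',np.c_[xs,ys],.028)
for y in range(ys.min(),ys.max()+1):
    s=xs[ys==y]
    if len(s):print(y,list(s),plane('top',[[s.min(),y],[s.max(),y]],.028)[:,:2].ravel())
cv2.imwrite('pics/clip0.png',cv2.resize(np.hstack([im[200:275,395:470],np.repeat(mk[200:275,395:470,None]*255,3,2)])[...,::-1],None,fx=5,fy=5,interpolation=0))
s,_=load('scene');cv2.imwrite('pics/sc0.png',cv2.resize(s[160:320,140:380][...,::-1],None,fx=3.3,fy=3.3))
E
```

```text
scene table z 0.0017416021882983856
 green 89 [ 0.585  -0.1162  0.0267] [ 0.6291 -0.0066  0.1235] [ 0.6158 -0.1025  0.121 ]
 circ [ 0.5272 -0.0544] 0.08880896615493032
 card 518 [ 0.5979 -0.0965  0.035 ] [0.6188 0.1095 0.1236] [[ 0.5998 -0.0389  0.0365]
 [ 0.6166  0.105   0.118 ]]
  ctr [0.6085 0.0356] dir [0.0934 0.9956] [-0.1307 -0.0756  0.0708  0.0742]
top table z 0.00027578120570792564
 green 93 [ 0.5768 -0.1124  0.0662] [ 0.6221 -0.0659  0.1267] [ 0.5905 -0.0786  0.1189]
 card 171 [ 0.5881 -0.0983  0.0423] [0.6191 0.1084 0.1242] [[ 0.5961 -0.0859  0.0582]
 [ 0.6144  0.1046  0.1227]]
  ctr [0.6042 0.0299] dir [0.0571 0.9984] [-0.1289 -0.1252  0.0764  0.0788]
clip 194 [ 0.4306 -0.3743  0.0121] [ 0.5441 -0.3219  0.0355]
tray ((203.78453063964844, 239.90428161621094), (75.24974822998047, 77.63912963867188), 41.6369743347168) [[0.4756 0.3308 0.014 ]]
219 [np.int64(425), np.int64(426)] [ 0.5419 -0.3206  0.5419 -0.3235]
220 [np.int64(425), np.int64(426)] [ 0.5389 -0.3205  0.5389 -0.3235]
221 [np.int64(425), np.int64(426), np.int64(442)] [ 0.536  -0.3204  0.5364 -0.3707]
222 [np.int64(4
[... 3913 characters left out ...]
(428), np.int64(431), np.int64(432)] [ 0.4451 -0.3211  0.4452 -0.3387]
253 [np.int64(426), np.int64(427), np.int64(428), np.int64(429), np.int64(430), np.int64(431), np.int64(432)] [ 0.4422 -0.321   0.4423 -0.3386]
254 [np.int64(426), np.int64(427), np.int64(428), np.int64(429), np.int64(430), np.int64(431), np.int64(432)] [ 0.4392 -0.3209  0.4394 -0.3385]
255 [np.int64(427), np.int64(428), np.int64(429), np.int64(430), np.int64(431)] [ 0.4364 -0.3238  0.4364 -0.3355]
256 [np.int64(427), np.int64(428), np.int64(429), np.int64(430), np.int64(431)] [ 0.4335 -0.3237  0.4335 -0.3354]
257 [np.int64(427), np.int64(428), np.int64(429), np.int64(430), np.int64(431)] [ 0.4306 -0.3236  0.4306 -0.3353]
```

View pics/sc0.png

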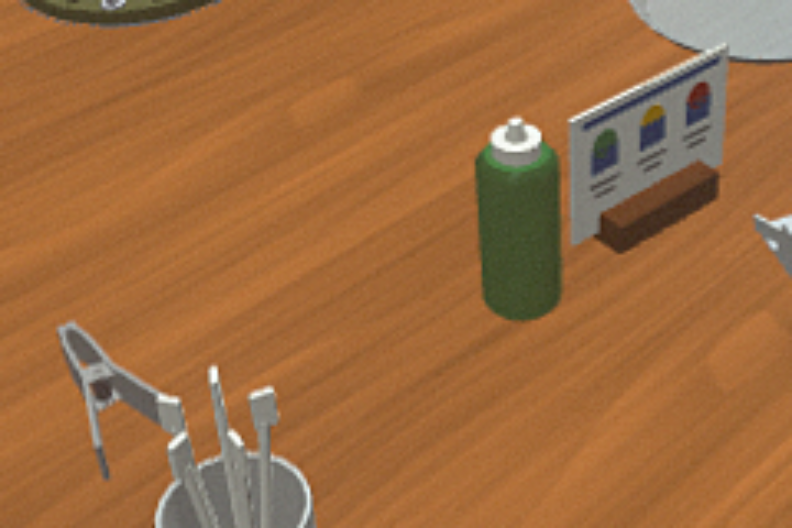

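The zoom shows the bottle at about zoom(520,230) with the card edge just behind it, and the clip lying clear of the can. I'll refine the bottle, card and can positions.

```bash
python3 - <<'E'
from h import *
np.set_printoptions(precision=4,suppress=True)
ims={n:load(n)[0] for n in('scene','top')}
def tri(a,b):
    o1,r1=ray('scene',[a]);o2,r2=ray('top',[b]);r1=r1[0];r2=r2[0]
    s=np.linalg.lstsq(np.c_[r1,-r2],o2-o1,rcond=None)[0];return (o1+s[0]*r1+o2+s[1]*r2)/2,np.linalg.norm(o1+s[0]*r1-o2-s[1]*r2)
# bottle in scene: silhouette side lines per row
hsv=cv2.cvtColor(ims['scene'],cv2.COLOR_RGB2HSV);g=((hsv[...,0]>38)&(hsv[...,0]<85)&(hsv[...,1]>70)).astype(np.uint8)
g[:,:275]=0;g[:,312:]=0;g[:190]=0;g[265:]=0
ys,xs=np.nonzero(g);print(g.sum(),ys.min(),ys.max(),xs.min(),xs.max())
q=load('scene')[1];X,u,v=cloud('scene',ims['scene'],q);k=g[v,u]>0;B=X[k];B=B[(B[:,2]>.015)&(B[:,2]<.105)]
o,_=ray('scene',[[0,0]])
# silhouette: tangent planes left/right at mid rows -> bearing in xy
for y in (215,225,235,245):
    s=xs[ys==y];_,r=ray('scene',[[s.min()-.5,y],[s.max()+.5,y]]);a=np.arctan2(r[:,1],r[:,0]);D=.027/np.sin(abs(a[0]-a[1])/2);m=a.mean();print('bottle',o[:2]+D*np.array([np.cos(m),np.sin(m)]))
# cap in top
t=ims['top'];w=(t.min(2)>150).astype(np.uint8);w[:,:338]=0;w[:,362:]=0;w[:180]=0;w[208:]=0
yy,xx=np.nonzero(w);print('cap px',xx.mean(),yy.mean(),len(xx),plane('top',[[xx.mean(),yy.mean()]],.133))
# card: top view topmost edge
w=((t.min(2)>130)).astype(np.uint8);w[:,:270]=0;w[:,336:]=0;w[:182]=0;w[:,:][206:]=0
yy,xx=np.nonzero(w);print('card px',xx.min(),xx.max(),len(xx))
l=cv2.fitLine(np.c_[xx,yy].astype(np.float32),cv2.DIST_HUBER,0,.01,.01).ravel()
f=lambda x:[x,l[3]+(x-l[2])*l[1]/l[0]]
print(plane('top',[f(xx.min()-.5),f(xx.max()+.5)],.115))
# can
X,u,v=cloud('top',t,load('top')[1])
k=(u>420)&(u<475)&(v>135)&(v<190)&(X[:,2]>.03);print('can/spoons',X[k].min(0),X[k].max(0))
k=(u>250)&(u<320)&(v>100)&(v<175)&(X[:,2]>.008);print('scoop',X[k].min(0),X[k].max(0))
k=(u>165)&(u<220)&(v>145)&(v<192)&(X[:,2]>.05);print('cups',X[k].min(0),X[k].max(0))
a=np.vstack([np.hstack([t[170:215,265:370]])]);b=ims['scene'][170:265,270:375]
cv2.imwrite('pics/z1.png',cv2.resize(np.vstack([a,b])[...,::-1],None,fx=4,fy=4,interpolation=0))
E
```

```text
781 203 256 284 308
bottle [ 0.5688 -0.0591]
bottle [ 0.5773 -0.0684]
bottle [ 0.5621 -0.0535]
bottle [0.3598 0.1284]
cap px 349.9189189189189 192.18018018018017 111 [[ 0.6019 -0.0913  0.133 ]]
card px 278 329 145
[[ 0.6122  0.1093  0.115 ]
 [ 0.5968 -0.0358  0.115 ]]
can/spoons [ 0.6546 -0.4172  0.0301] [ 0.7315 -0.3408  0.1733]
scoop [ 0.676  -0.0044  0.008 ] [0.8911 0.1943 0.0503]
cups [0.6358 0.3308 0.0501] [0.6998 0.3917 0.1272]
```

View pics/z1.png

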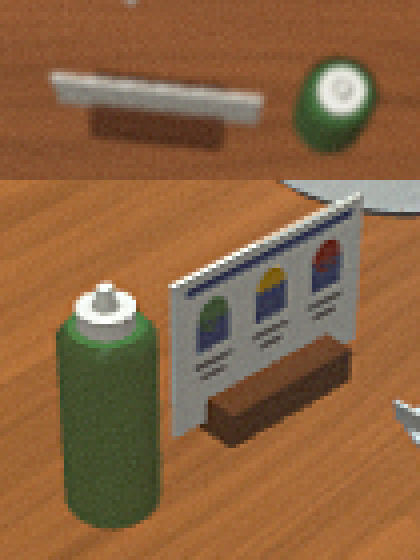

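Both crops show the bottle cap at top px (350,192) and the card's top corners at scene px (313,196) and (360,173). The bottle and card are clearly separate.

```bash
python3 - <<'E'
from h import *
np.set_printoptions(precision=4,suppress=True)
print('scene card top corners',plane('scene',[[313.2,196.2],[360,173.3]],.115).tolist())
print('scene card low corner',plane('scene',[[313.5,233.5]],.010))
print('top card corners',plane('top',[[277.5,188.6],[330.7,194]],.115))
print('cap scene',plane('scene',[[296.2,205.0]],.136), 'bottle bottom front',plane('scene',[[298,256]],0))
# bottle side columns v=215..245 by hand: zoom 60..160 at row 400
for z,(a,b,v) in {1:(57,159,340),2:(63,160,470)}.items():
    o,r=ray('scene',[[270+a/4,170+(v-180)/4],[270+b/4,170+(v-180)/4]])
    an=np.arctan2(r[:,1],r[:,0]);print(np.degrees(an))
o=get_obs();from scipy.spatial.transform import Rotation as R
q=o['orientation'];M=R.from_quat([*q[1:],q[0]]).as_matrix();print(M,'tool y angle',np.degrees(np.arctan2(M[1,1],M[0,1])))
E
```

```text
scene card top corners [[0.598693804638679, -0.03521460314655733, 0.11499999999999999], [0.6140004595115229, 0.10962505930141053, 0.11499999999999999]]
scene card low corner [[ 0.5979 -0.0348  0.01  ]]
top card corners [[ 0.6132  0.1093  0.115 ]
 [ 0.5993 -0.0391  0.115 ]]
cap scene [[ 0.6165 -0.1043  0.136 ]] bottle bottom front [[ 0.6182 -0.1064  0.    ]]
[138.2991 134.2745]
[138.3566 134.3254]
[[ 0.8926 -0.4509 -0.0006]
 [-0.4509 -0.8926 -0.0015]
 [ 0.0001  0.0016 -1.    ]] tool y angle -116.80271982711831
```

```bash
python3 -m crank '1 0.016 -0.031 0.001 -0.055;1 0.016 -0.031 0.001 -0.055;1 0.016 -0.031 0.001 -0.055;1 0.016 -0.031 0.001 -0.055;1 0.016 -0.031 0.001 -0.055;1 0.016 -0.031 0.001 -0.055;1 0.016 -0.031 0.001 -0.055;1 0.016 -0.031 0.001 -0.055;1 0.016 -0.031 0.001 -0.055;1 0.016 -0.031 0.001 -0.055;1 0.016 -0.031 0.001 -0.055;1 0.016 -0.031 0.001 -0.055;1 0.016 -0.031 0.001 -0.055;1 0.016 -0.031 0.001 -0.055;1 0.016 -0.031 0.001 -0.055;1 0.016 -0.031 0.001 -0.055;1 0.016 -0.031 0.001 -0.055;1 0.016 -0.031 0.001 -0.055;1 0.016 -0.031 0.001 -0.055;1 0.016 -0.031 0.001 -0.055'
cat >> h.py <<'E'
def st():
    o=get_obs();from scipy.spatial.transform import Rotation as R
    q=o['orientation'];M=R.from_quat([*q[1:],q[0]]).as_matrix()
    print(round(o['time_s'],2),np.round(o['tcp_pos'],4),'yaw',round(float(np.degrees(np.arctan2(M[1,1],M[0,1]))),2),'w',round(o['grip_width'],4),'ff',np.round(o['finger_force'],1),'F',np.round(o['wrist_force'],1),'q',np.round(o['joints'],2),'tilt',np.round(M[2],4))
E
python3 -c "from h import *;st()"
```

```text
time_s: 1.77
tcp_pos: [0.5909, -0.0862, 0.228]
orientation: [0.0, 0.707, -0.707, -0.0]
wrist_force: [0.9, 0.5, 0.3]
grip_width: 0.0855
finger_force: 0.0
1.77 [ 0.5909 -0.0862  0.228 ] yaw -179.99 w 0.0855 ff 0.0 F [0.9 0.5 0.3] q [ 0.19  0.04  0.12 -0.   -1.65 -0.19] tilt [-1.e-04  8.e-04 -1.e+00]
```

```bash
python3 -m crank '1 0.005 -0.001 -0.01 0;1 0.005 -0.001 -0.02 0;1 0 -0.001 -0.02 0;1 0 0 -0.02 0;1 0 0 -0.02 0;1 0 0 -0.02 0;1 0 0 -0.015 0;1 0 0 -0.008 0;1 0 0 0 0;1 0 0 0 0' >/dev/null; python3 -c "
from h import *;st()
im,d=snap('scene');im2,d=snap('top');cv2.imwrite('pics/b1.png',np.hstack([cv2.resize(im[120:280,220:400],None,fx=2.2,fy=2.2),cv2.resize(im2[140:250,260:405],(399,352))])[...,::-1])"
```

```text
2.6 [ 0.6005 -0.0875  0.0957] yaw -179.81 w 0.0856 ff 0.0 F [-0.8  0.3 -0.1] q [ 0.19  0.07 -0.08  0.   -1.41 -0.18] tilt [ 5.e-04  4.e-04 -1.e+00]
```

View pics/b1.png

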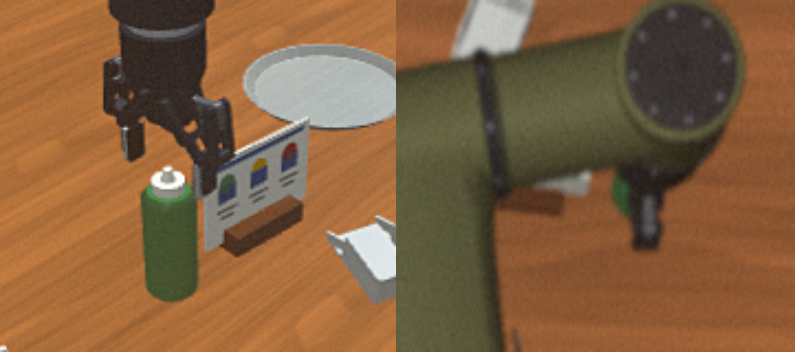

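The scene crop shows fingertips at (133,155) and (210,190) and the cap at (168,172). I'll check by projecting whether the bottle really is between the fingers before I close.

```bash
python3 - <<'E'
from h import *
def proj(n,P):
    c=camera_info(n);K=np.array([[c['fx'],0,c['cx']],[0,c['fy'],c['cy']],[0,0,1.]])
    return cv2.projectPoints(np.array(P,float),cv2.Rodrigues(np.array(c['R']))[0],np.array(c['t']),K,np.array(c['D'],float))[0].reshape(-1,2)
P=[[.558,-.0875,.092],[.644,-.0875,.092],[.601,-.09,.144],[.601,-.09,0]]
p=proj('scene',P);print(p,'crop',(p-[220,120])*2.2)
p=proj('top',P);print(p)
im,d=load('scene');X,u,v=cloud('scene',im,d)
for a,b in((280,190),(313,198),(315,205),(296,210),(298,235),(270,250)):
    i=np.where((u==a)&(v==b))[0];print(a,b,X[i],im[b,a])
E
```

```text
[[283.43821533 207.69924481]
 [311.89937239 223.95315881]
 [295.71158852 195.97291016]
 [297.73026785 248.92296277]] crop [[139.56407373 192.93833859]
 [202.17861925 228.69694938]
 [166.56549475 167.14040235]
 [171.00658927 283.6305181 ]]
[[347.48697167 209.96812843]
 [347.41684942 180.00480849]
 [349.75120812 191.8092173 ]
 [346.06517493 199.9178646 ]]
280 190 [[ 0.55744973 -0.09384058  0.14128737]] [56 35 31]
313 198 [[ 0.65584477 -0.09564003  0.16712496]] [55 46 39]
315 205 [[ 0.6551105  -0.08932856  0.14665054]] [56 48 45]
296 210 [[ 0.61333091 -0.10243598  0.12084438]] [123 141 115]
298 235 [[ 0.6251393  -0.11064818  0.06590968]] [69 83 44]
270 250 [[ 0.55828911 -0.13520035  0.00059396]] [181 117  65]
```

```bash
python3 - <<'E'
from h import *
st();im,d=snap('scene');st()
X,u,v=cloud('scene',im,d);c=im[v,u].astype(int)
for a,b in((280,190),(283,205),(315,205),(311,221)):
    i=np.where((u==a)&(v==b))[0];print(a,b,X[i],im[b,a])
k=(abs(X[:,0]-.6)<.08)&(abs(X[:,1]+.09)<.03)&(c.max(1)<75)&(X[:,2]>.03)
for lo,hi in((.53,.57),(.63,.68)):
    q=X[k&(X[:,0]>lo)&(X[:,0]<hi)];print(len(q),np.percentile(q,[0,2,50],axis=0))
E
```

```text
2.7 [ 0.6012 -0.0875  0.0969] yaw -179.81 w 0.0851 ff 0.0 F [ 0.5 -0.5  0.1] q [ 0.19  0.07 -0.08  0.   -1.41 -0.18] tilt [ 2.0e-04 -1.9e-03 -1.0e+00]
2.75 [ 0.6013 -0.0875  0.097 ] yaw -179.82 w 0.0856 ff 0.0 F [-0.2  0.3 -0.4] q [ 0.19  0.07 -0.08  0.   -1.41 -0.18] tilt [ 1.0e-04 -2.2e-03 -1.0e+00]
280 190 [[ 0.55793142 -0.09426266  0.14170632]] [51 37 22]
283 205 [[0.45367132 0.00414573 0.00159198]] [186 116  63]
315 205 [[ 0.65687222 -0.0911892   0.14846275]] [51 41 38]
311 221 [[0.55331126 0.00351574 0.00184533]] [174 108  56]
390 [[ 0.53046185 -0.10631061  0.1359715 ]
 [ 0.53170732 -0.10450605  0.13937823]
 [ 0.54803688 -0.09626116  0.1925227 ]]
4455 [[ 0.63000092 -0.11999839  0.03390133]
 [ 0.63120595 -0.11919522  0.1630259 ]
 [ 0.64293923 -0.09855113  0.39495685]]
```

Measured from the image, the open fingertips are at z≈0.136, not the 0.093 that the reported pose implies. I'll go by the camera: descend a bit and re-measure.

```bash
python3 -m crank '1 0 0 -0.01 0;1 0 0 -0.01 0;1 0 0 -0.01 0;1 0 0 0 0;1 0 0 0 0' >/dev/null; python3 - <<'E'
from h import *
st();im,d=snap('scene')
X,u,v=cloud('scene',im,d);c=im[v,u].astype(int)
k=(abs(X[:,1]+.09)<.025)&(c.max(1)<75)&(X[:,2]>.03)
for lo,hi in((.53,.57),(.64,.68)):
    q=X[k&(X[:,0]>lo)&(X[:,0]<hi)];print(len(q),np.percentile(q,[0,2,10],axis=0))
cv2.imwrite('pics/b2.png',cv2.resize(im[100:280,220:400],None,fx=3.3,fy=3.3)[...,::-1])
E
```

```text
3.17 [ 0.5997 -0.0876  0.064 ] yaw -179.83 w 0.0855 ff 0.0 F [-0.6 -0.5  0.7] q [ 0.19  0.09 -0.13 -0.   -1.36 -0.18] tilt [ 4.0e-04  2.6e-03 -1.0e+00]
364 [[ 0.53002822 -0.10655018  0.10367939]
 [ 0.53076206 -0.10500709  0.10746464]
 [ 0.53419263 -0.10140429  0.11744644]]
2689 [[ 0.64002307 -0.11486475  0.10880928]
 [ 0.64036239 -0.11220104  0.12942058]
 [ 0.64149755 -0.10745788  0.1703683 ]]
```

View pics/b2.png

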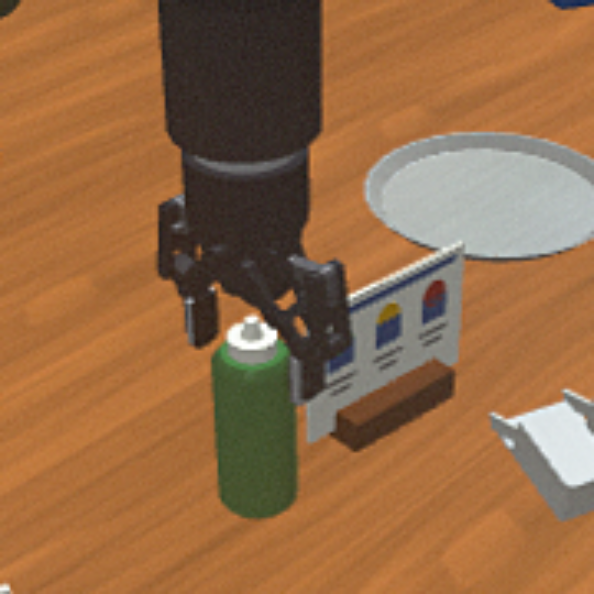

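The bottle, with its cap at (252,335), is centred between the fingertips, which really are at z≈0.104 (reported TCP z + 0.04). I'll lower 12 mm and close.

```bash
python3 -m crank '1 0 -0.001 -0.006 0;1 0 -0.001 -0.006 0;1 0 0 0 0;0.5 0 0 0 0;0.3 0 0 0 0;0.3 0 0 0 0;0.3 0 0 0 0;0.3 0 0 0 0;0.3 0 0 0 0;0.3 0 0 0 0' ; python3 -c "
from h import *;st();im,d=snap('scene');cv2.imwrite('pics/b3.png',cv2.resize(im[100:280,220:400],None,fx=3,fy=3)[...,::-1])"
```

```text
time_s: 4.05
tcp_pos: [0.6013, -0.0895, 0.0544]
orientation: [-0.001, 0.708, -0.706, 0.001]
wrist_force: [3.3, 0.1, 3.2]
grip_width: 0.0525
finger_force: 63.3
4.05 [ 0.6013 -0.0895  0.0544] yaw -179.82 w 0.0525 ff 63.3 F [3.3 0.1 3.2] q [ 0.18  0.1  -0.14  0.   -1.33 -0.18] tilt [ 2.0e-04 -2.1e-03 -1.0e+00]
```

View pics/b3.png

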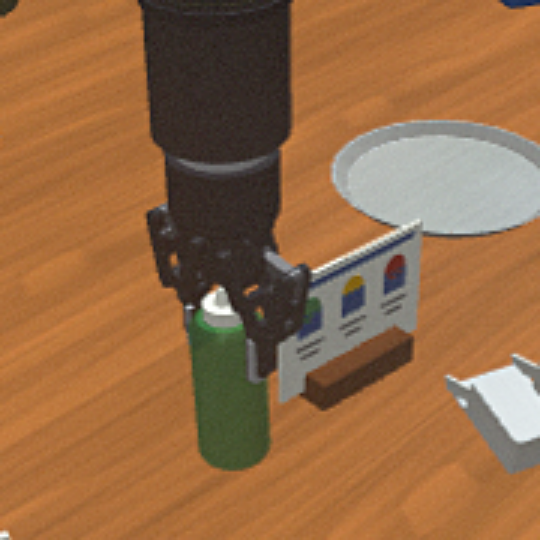

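The bottle is gripped at the top of its body, width 52.5 mm. I'll lift it and carry it over.

```bash
python3 -m crank '0.3 0 0 0.01 0;0.3 0 0 0.015 0;0.3 0 0 0.02 0;0.3 0 0 0.025 0;0.3 0 0 0.025 0;0.3 0 0 0.025 0;0.3 0 0 0.02 0;0.3 0 0 0.01 0;0.3 0 0 0 0'; python3 -m crank '0.3 -0.003 0.01 0 0;0.3 -0.006 0.02 0 0;0.3 -0.009 0.03 0 0;0.3 -0.0105 0.035 0 0;0.3 -0.0105 0.035 0 0;0.3 -0.0105 0.035 0 0;0.3 -0.0105 0.035 0 0;0.3 -0.0105 0.035 0 0;0.3 -0.0105 0.035 0 0;0.3 -0.0105 0.035 0 0;0.3 -0.0105 0.035 0 0;0.3 -0.0105 0.035 0 0;0.3 -0.009 0.03 0 0;0.3 -0.004 0.015 0 0;0.3 0 0 0 0;0.3 0 0 0 0';python3 -c "from h import *;st()"
```

```text
time_s: 4.85
tcp_pos: [0.6008, -0.0895, 0.2054]
orientation: [-0.001, 0.708, -0.706, 0.001]
wrist_force: [0.1, 0.6, -2.9]
grip_width: 0.0528
finger_force: 63.4
time_s: 6.18
tcp_pos: [0.4738, 0.3307, 0.2011]
orientation: [0.002, 0.709, -0.705, -0.0]
wrist_force: [-0.9, 0.4, -4.0]
grip_width: 0.0522
finger_force: 63.3
6.18 [0.4738 0.3307 0.2011] yaw -179.73 w 0.0522 ff 63.3 F [-0.9  0.4 -4. ] q [ 0.96 -0.02  0.02 -0.   -1.61 -0.95] tilt [ 0.0029  0.0031 -1.    ]
```

```bash
python3 -m crank '0.3 0 0 -0.01 0;0.3 0 0 -0.02 0;0.3 0 0 -0.025 0;0.3 0 0 -0.025 0;0.3 0 0 -0.025 0;0.3 0 0 -0.02 0;0.3 0 0 -0.01 0;0.3 0 0 -0.004 0;0.3 0 0 0 0;0.3 0 0 0 0'; python3 -m crank '0.3 0 0 -0.002 0;0.3 0 0 -0.001 0;0.3 0 0 0 0'; python3 -m crank '0.3 0 0 -0.002 0;0.3 0 0 0 0;0.3 0 0 0 0'
```

```text
time_s: 7.02
tcp_pos: [0.4758, 0.3305, 0.0657]
orientation: [-0.001, 0.708, -0.706, 0.0]
wrist_force: [-0.0, 0.4, -2.6]
grip_width: 0.0524
finger_force: 63.4
time_s: 7.27
tcp_pos: [0.4752, 0.3308, 0.062]
orientation: [-0.0, 0.708, -0.706, -0.0]
wrist_force: [-0.8, -0.1, -2.8]
grip_width: 0.0528
finger_force: 63.4
time_s: 7.52
tcp_pos: [0.475, 0.3305, 0.0594]
orientation: [0.0, 0.708, -0.706, -0.0]
wrist_force: [-0.1, -0.2, -4.0]
grip_width: 0.0524
finger_force: 63.4
```

```bash
python3 -m crank '0.3 0 0 -0.002 0;0.3 0 0 0 0;0.3 0 0 0 0'; python3 -m crank '0.3 0 0 -0.0015 0;0.3 0 0 0 0;0.3 0 0 0 0'
```

```text
time_s: 7.77
tcp_pos: [0.475, 0.3305, 0.0574]
orientation: [0.0, 0.708, -0.706, -0.0]
wrist_force: [0.1, -0.5, -3.5]
grip_width: 0.0527
finger_force: 63.5
time_s: 8.02
tcp_pos: [0.4752, 0.3308, 0.0573]
orientation: [-0.001, 0.708, -0.706, 0.0]
wrist_force: [-2.8, -1.2, 5.9]
grip_width: 0.0525
finger_force: 63.5
```

```bash
python3 -m crank '0.5 0 0 0 0;0.8 0 0 0 0;1 0 0 0 0;1 0 0 0 0;1 0 0 0 0;1 0 0 0.01 0;1 0 0 0.03 0;1 0 0 0.04 0;1 0 0 0.04 0;1 0 0 0.03 0;1 0 0 0.01 0' ; python3 -c "
from h import *;st();im,d=snap('scene')
hsv=cv2.cvtColor(im,cv2.COLOR_RGB2HSV);X,u,v=cloud('scene',im,d);h=hsv[v,u].astype(int);k=(h[:,0]>38)&(h[:,0]<85)&(h[:,1]>70)&(X[:,1]>.2)&(X[:,1]<.45)&(X[:,2]>.005)
print(k.sum(),X[k].min(0),X[k].max(0),np.median(X[k],0))"
python3 -m crank '1 0.0023 -0.02 0 0.0713;1 0.0023 -0.033 0 0.0713;1 0.0023 -0.035 0 0.0713;1 0.0023 -0.035 0 0.0713;1 0.0023 -0.035 0 0.0713;1 0.0023 -0.035 0 0.0713;1 0.0023 -0.035 0 0.0713;1 0.0023 -0.035 0 0.0713;1 0.0023 -0.035 0 0.0713;1 0.0023 -0.035 0 0.0713;1 0.0023 -0.035 0 0.0713;1 0.0023 -0.035 0 0.0713;1 0.0023 -0.035 0 0.0713;1 0.0023 -0.035 0 0.0713;1 0.0023 -0.035 0 0.0713;1 0.0023 -0.035 0 0.0713;1 0.0023 -0.035 0 0.0713;1 0.0023 -0.035 0 0.0713;1 0.0023 -0.035 0 0.0713;1 0.0023 -0.025 0 0.0713'
python3 -m crank '1 0 0 0 0;1 0 0 0 0'; python3 -c "from h import *;st()"
```

```text
time_s: 8.93
tcp_pos: [0.4768, 0.3311, 0.2235]
orientation: [-0.005, 0.708, -0.706, 0.001]
wrist_force: [0.9, -0.2, 0.9]
grip_width: 0.0853
finger_force: 0.0
8.93 [0.4768 0.3311 0.2235] yaw -179.85 w 0.0853 ff 0.0 F [ 0.9 -0.2  0.9] q [ 0.95 -0.02  0.05  0.   -1.63 -0.95] tilt [-0.0059 -0.0074 -1.    ]
665 [0.41016702 0.29076904 0.00680122] [0.54518926 0.34316917 0.45791041] [0.49143361 0.30712208 0.07875976]
time_s: 10.65
tcp_pos: [0.5203, -0.3451, 0.2151]
orientation: [-0.0, 0.998, -0.07, -0.001]
wrist_force: [1.0, 0.1, -0.2]
grip_width: 0.0855
finger_force: 0.0
time_s: 10.82
tcp_pos: [0.5204, -0.3436, 0.2146]
orientation: [-0.0, 0.997, -0.072, -0.001]
wrist_force: [-0.4, -0.4, 0.7]
grip_width: 0.0853
finger_force: 0.0
10.82 [ 0.5204 -0.3436  0.2146] yaw -98.29 w 0.0853 ff 0.0 F [-0.4 -0.4  0.7] q [-0.26  0.11  0.17 -0.   -1.63  1.69] tilt [-2.2e-03 -4.0e-04 -1.0e+00]
```

```bash
python3 -m crank '1 0.0005 0 -0.02 0;1 0.0005 0 -0.03 0;1 0.0005 0.0005 -0.03 0;1 0 0 -0.03 0;1 0 0 -0.03 0;1 0 0 -0.025 0;1 0 0 -0.01 0;1 0 0 -0.005 0;1 0 0 0 0;1 0 0 0 0' ; python3 - <<'E'
from h import *
st();im,d=snap('scene')
X,u,v=cloud('scene',im,d);c=im[v,u].astype(int)
k=(abs(X[:,0]-.522)<.03)&(c.max(1)<75)&(X[:,2]>.02)&(abs(X[:,1]+.343)<.075)
for lo,hi in((-.42,-.38),(-.31,-.27)):
    q=X[k&(X[:,1]>lo)&(X[:,1]<hi)];print(len(q),np.percentile(q,[0,2,10,50],axis=0) if len(q) else 0)
cv2.imwrite('pics/c1.png',cv2.resize(im[170:350,110:290],None,fx=3.3,fy=3.3)[...,::-1])
E
```

```text
time_s: 11.65
tcp_pos: [0.5235, -0.3422, 0.038]
orientation: [0.001, 0.998, -0.071, 0.001]
wrist_force: [-0.2, 0.3, 1.3]
grip_width: 0.0853
finger_force: 0.0
11.65 [ 0.5235 -0.3422  0.038 ] yaw -98.1 w 0.0853 ff 0.0 F [-0.2  0.3  1.3] q [-0.26  0.15 -0.11  0.   -1.31  1.69] tilt [ 0.0024  0.0012 -1.    ]
2340 [[ 0.49764857 -0.41767929  0.08015412]
 [ 0.50715347 -0.41307143  0.10784392]
 [ 0.51807473 -0.40523767  0.13303104]
 [ 0.53170727 -0.38664294  0.32628957]]
558 [[ 0.5094988  -0.30987309  0.07803724]
 [ 0.52078429 -0.30908928  0.0842793 ]
 [ 0.52524523 -0.3068151   0.10055206]
 [ 0.53989311 -0.29116367  0.14206086]]
```

View pics/c1.png

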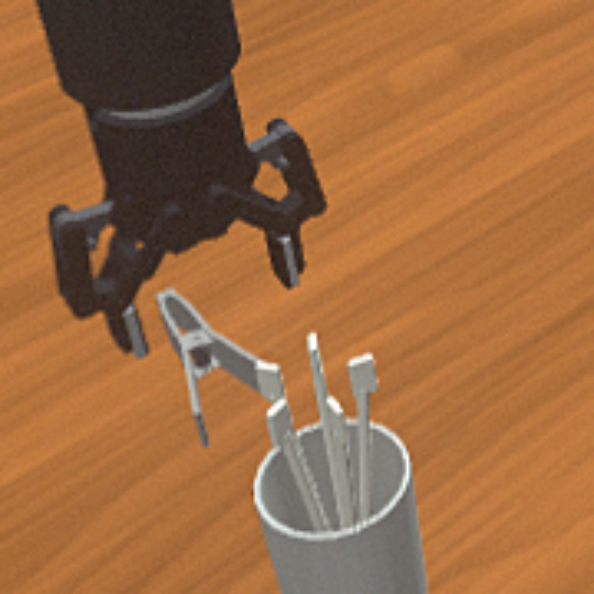

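The crop shows both fingertips (140,350) and (295,283) straddling the clip handles, with tips at z≈0.078 (again +0.04 over the reported z). I'll descend to reported z≈-0.021.

```bash
python3 -m crank '1 -0.001 0 -0.015 0;1 0 0 -0.015 0;1 0 0 -0.012 0;1 0 0 -0.008 0;1 0 0 0 0;1 0 0 0 0';python3 -m crank '1 0 0 -0.005 0;1 0 0 -0.004 0;1 0 0 0 0;1 0 0 0 0'; python3 - <<'E'
from h import *
st();im,d=snap('scene')
X,u,v=cloud('scene',im,d);c=im[v,u].astype(int)
k=(abs(X[:,0]-.522)<.03)&(c.max(1)<70)&(X[:,2]>.01)&(abs(X[:,1]+.343)<.075)
q=X[k&(X[:,1]>-.31)&(X[:,1]<-.27)];print(len(q),np.percentile(q,[0,2,10,50],axis=0) if len(q) else 0)
E
```

```text
time_s: 12.2
tcp_pos: [0.5217, -0.3422, -0.0137]
orientation: [0.0, 0.997, -0.071, -0.0]
wrist_force: [0.0, -0.8, -0.1]
grip_width: 0.0853
finger_force: 0.0
time_s: 12.53
tcp_pos: [0.5214, -0.342, -0.0231]
orientation: [0.0, 0.997, -0.071, -0.0]
wrist_force: [-0.0, -0.3, -0.2]
grip_width: 0.0854
finger_force: 0.0
12.53 [ 0.5214 -0.342  -0.0231] yaw -98.12 w 0.0854 ff 0.0 F [-0.  -0.3 -0.2] q [-0.26  0.2  -0.17  0.   -1.2   1.69] tilt [-2.e-04  1.e-04 -1.e+00]
435 [[ 0.51730199 -0.30999638  0.01693403]
 [ 0.51955581 -0.30942191  0.02336791]
 [ 0.52369141 -0.30788903  0.04411709]
 [ 0.5387317  -0.29180573  0.08179032]]
```

```bash
python3 -m crank '0.6 0 0 0 0;0.5 0 0 0 0;0.4 0 0 0 0;0.4 0 0 0 0;0.3 0 0 0 0;0.3 0 0 0 0'; python3 -m crank '0.2 0 0 0 0;0.1 0 0 0 0;0 0 0 0 0;0 0 0 0 0;0 0 0 0 0;0 0 0 0 0';python3 - <<'E'
from h import *
st();im,d=snap('scene')
cv2.imwrite('pics/c2.png',cv2.resize(im[170:350,110:290],None,fx=3.3,fy=3.3)[...,::-1])
E
```

```text
time_s: 13.08
tcp_pos: [0.5231, -0.3429, -0.0205]
orientation: [0.001, 0.998, -0.071, 0.002]
wrist_force: [0.6, 0.2, 7.2]
grip_width: 0.0257
finger_force: 9.1
time_s: 13.58
tcp_pos: [0.5231, -0.3435, -0.0201]
orientation: [0.002, 0.998, -0.071, 0.002]
wrist_force: [-1.4, -0.5, 8.0]
grip_width: 0.0155
finger_force: 60.6
13.58 [ 0.5231 -0.3435 -0.0201] yaw -98.09 w 0.0155 ff 60.6 F [-1.4 -0.5  8. ] q [-0.26  0.19 -0.17  0.   -1.2   1.69] tilt [ 0.0041  0.003  -1.    ]
```

View pics/c2.png

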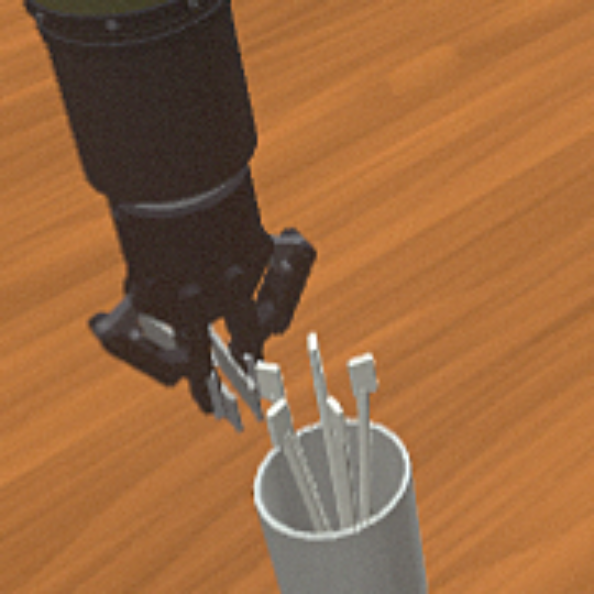

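The crop shows the fingers closed on the handles, with jaw-side parts at (235,410). The width of 15.5 mm means the clip is at its stop. I'll lift, turn, and go to a point 100 mm short of the card edge.

```bash
python3 -m crank '0 0 0 0.004 0;0 0 0 0.008 0;0 0 0 0.012 0;0 0 0 0.014 0;0 0 0 0.014 0;0 0 0 0.012 0;0 0 0 0.008 0;0 0 0 0.004 0;0 0 0 0 0'; python3 -m crank '0 0.002 0.004 0 -0.05;0 0.003 0.008 0 -0.08;0 0.004 0.009 0 -0.09;0 0.004 0.009 0 -0.09;0 0.004 0.009 0 -0.09;0 0.004 0.009 0 -0.09;0 0.004 0.009 0 -0.09;0 0.004 0.009 0 -0.09;0 0.004 0.009 0 -0.09;0 0.004 0.009 0 -0.09;0 0.004 0.009 0 -0.09;0 0.004 0.009 0 -0.09;0 0.004 0.009 0 -0.09;0 0.004 0.009 0 -0.09;0 0.004 0.009 0 -0.09;0 0.003 0.009 0 -0.09;0 0.001 0.005 0 -0.09;0 0 0 0 -0.047;0 0 0 0 0;0 0 0 0 0'; python3 - <<'E'
from h import *
st();im,d=snap('scene');st()
cv2.imwrite('pics/d1.png',cv2.resize(im[140:300,210:390],None,fx=4,fy=3.75*4/3.75)[...,::-1][:600])
cv2.imwrite('pics/d1.png',cv2.resize(im[140:290,210:390],None,fx=4,fy=4)[...,::-1])
E
```

```text
time_s: 14.38
tcp_pos: [0.522, -0.3421, 0.0541]
orientation: [0.0, 0.997, -0.071, 0.001]
wrist_force: [0.9, -0.6, 0.0]
grip_width: 0.0154
finger_force: 59.9
time_s: 16.05
tcp_pos: [0.5821, -0.1989, 0.0521]
orientation: [-0.001, -0.672, 0.74, 0.001]
wrist_force: [0.3, 0.6, -0.9]
grip_width: 0.0156
finger_force: 59.9
16.05 [ 0.5821 -0.1989  0.0521] yaw 174.48 w 0.0156 ff 59.9 F [ 0.3  0.6 -0.9] q [-0.    0.12 -0.12 -0.   -1.34 -0.09] tilt [-1.0e-04  1.6e-03 -1.0e+00]
16.1 [ 0.5821 -0.199   0.0522] yaw 174.47 w 0.0156 ff 59.9 F [-0.  -0.2 -1.2] q [-0.    0.12 -0.12 -0.   -1.34 -0.09] tilt [-0.      0.0013 -1.    ]
```

View pics/d1.png

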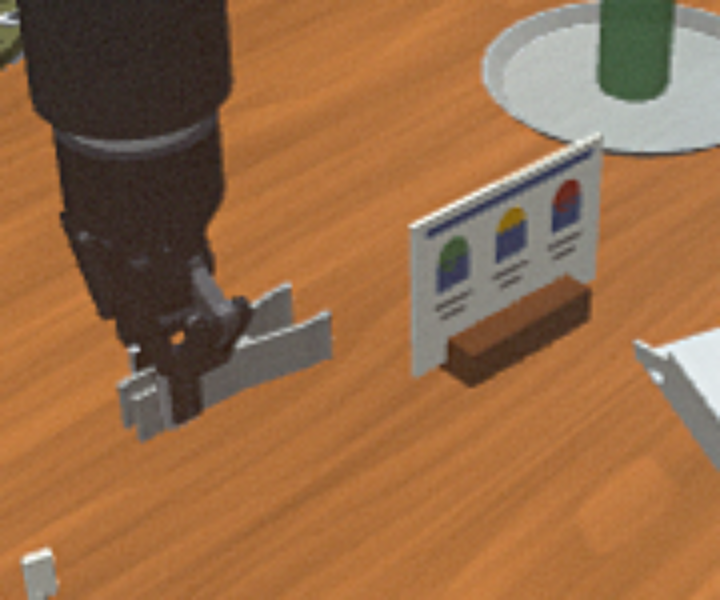

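The crop shows the clip level and wide open. The near lip end is at (330,335) and the far lip end at (290,300), with the card edge at (412,300). I'll measure the lips by depth.

```bash
python3 - <<'E'
from h import *
np.set_printoptions(precision=4,suppress=True)
im,d=load('scene');X,u,v=cloud('scene',im,d);c=im[v,u].astype(int)
grey=(c.max(1)-c.min(1)<35)&(c.min(1)>75)
k=grey&(u>255)&(u<300)&(v>205)&(v<250)&(X[:,2]>.03)&(X[:,1]<-.06)&(X[:,0]>.54)
q=X[k];print(k.sum(),q.min(0),q.max(0))
n=q[q[:,0]>.592];f=q[q[:,0]<.59]
for s in(n,f):
    print(len(s),'tip y',np.percentile(s[:,1],[95,99,100]));e=s[s[:,1]>s[:,1].max()-.012];print(' end',e.mean(0),e.min(0),e.max(0))
# pixel rays: near lip end top/bottom, assumed on y=-.107 plane ; far lip top
o,r=ray('scene',[[210+331/4,140+312/4],[210+331/4,140+357/4],[210+291/4,140+284/4]])
for y in(-.106,):
    s=(y-o[1])/r[:,1];print(o+s[:,None]*r)
print('card low/top corner recheck',plane('scene',[[210+411/4,140+228/4]],.115),plane('scene',[[210+413/4,140+376/4]],.01))
im2,d2=snap('top');cv2.imwrite('pics/d2.png',cv2.resize(im2[160:250,300:400],None,fx=6,fy=6)[...,::-1])
E
```

```text
517 [ 0.5715 -0.2167  0.0726] [ 0.6457 -0.1065  0.1853]
403 tip y [-0.1143 -0.1123 -0.1088]
 end [ 0.6074 -0.1156  0.0891] [ 0.6042 -0.1204  0.0734] [ 0.6108 -0.1088  0.1032]
102 tip y [-0.1096 -0.1068 -0.1065]
 end [ 0.5746 -0.1125  0.0897] [ 0.5715 -0.1175  0.0754] [ 0.5783 -0.1065  0.1031]
[[ 0.6063 -0.106   0.0986]
 [ 0.6047 -0.106   0.0677]
 [ 0.576  -0.106   0.1018]]
card low/top corner recheck [[ 0.6001 -0.0381  0.115 ]] [[ 0.5987 -0.0366  0.01  ]]
```

```bash
python3 -m crank '0 0 0 -0.006 0;0 0.001 0 -0.01 0;0 0.0005 0 -0.0085 0;0 0 0 0 0;0 0 0 0 0;0 0 0 0 0'; python3 -m crank '0 0.0005 0.005 0 0;0 0.001 0.01 0 0;0 0.001 0.01 0 0;0 0.001 0.01 0 0;0 0.001 0.01 0 0;0 0.0005 0.005 0 0;0 0 0 0 0;0 0 0 0 0'; python3 - <<'E'
from h import *
np.set_printoptions(precision=4,suppress=True)
st();im,d=snap('scene');X,u,v=cloud('scene',im,d);c=im[v,u].astype(int)
grey=(c.max(1)-c.min(1)<35)&(c.min(1)>75)
k=grey&(X[:,2]>.03)&(X[:,2]<.1)&(X[:,1]<-.04)&(X[:,1]>-.13)&(X[:,0]>.56)&(X[:,0]<.625)
q=X[k]
for s in(q[q[:,0]>.597],q[q[:,0]<.591]):
    e=s[s[:,1]>s[:,1].max()-.012];print(len(s),' end',np.median(e,0),e.min(0),e.max(0))
cv2.imwrite('pics/e1.png',cv2.resize(im[160:250,250:370],None,fx=6,fy=6)[...,::-1])
E
```

```text
time_s: 16.65
tcp_pos: [0.584, -0.1991, 0.0284]
orientation: [-0.0, -0.672, 0.741, 0.0]
wrist_force: [0.1, 0.2, -0.9]
grip_width: 0.0153
finger_force: 59.9
time_s: 17.32
tcp_pos: [0.5891, -0.1485, 0.0286]
orientation: [-0.0, -0.672, 0.741, -0.0]
wrist_force: [-0.8, -0.3, -0.9]
grip_width: 0.0157
finger_force: 59.9
17.32 [ 0.5891 -0.1485  0.0286] yaw 174.44 w 0.0157 ff 59.9 F [-0.8 -0.3 -0.9] q [ 0.08  0.11 -0.17  0.   -1.29 -0.18] tilt [ 0.0001 -0.     -1.    ]
280  end [ 0.6144 -0.066   0.0662] [ 0.6122 -0.0722  0.0507] [ 0.6173 -0.0603  0.0793]
68  end [ 0.5816 -0.0614  0.0669] [ 0.579  -0.0683  0.0519] [ 0.5841 -0.0569  0.0791]
```

View pics/e1.png

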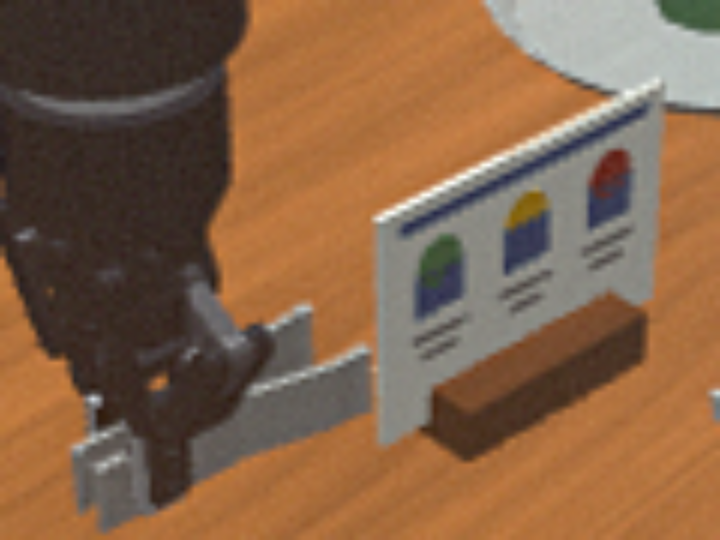

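Crop: the open jaws, with lip ends at (370,360) and (312,315), point at the card edge (380,330) with the edge between them laterally. I'll advance 50 mm.

```bash
python3 -m crank '0 0.0005 0.005 -0.001 0;0 0.001 0.01 -0.001 0;0 0.001 0.01 0 0;0 0.001 0.01 0 0;0 0.0005 0.01 0 0;0 0.0005 0.005 0 0;0 0 0 0 0;0 0 0 0 0;0 0 0 0 0'; python3 - <<'E'
from h import *
np.set_printoptions(precision=4,suppress=True)
st();im,d=snap('scene');X,u,v=cloud('scene',im,d);c=im[v,u].astype(int)
grey=(c.max(1)-c.min(1)<35)&(c.min(1)>75)
k=grey&(X[:,2]>.04)&(X[:,2]<.085)&(X[:,1]<.02)&(X[:,1]>-.10)&(X[:,0]>.56)&(X[:,0]<.64)
q=X[k];t=q[:,0]-(.599+.0985*(q[:,1]+.037))
h,e=np.histogram(t,np.arange(-.024,.028,.002));print(np.c_[e[:-1]*1e3,h].T)
n=q[t>.011];print('near end',np.percentile(n[:,1],[97,100]),n[:,2].min(),n[:,2].max())
a=(c.min(1)>90)&(X[:,2]>.09)&(X[:,2]<.12)&(X[:,1]>-.05)&(X[:,1]<.12)&(abs(X[:,0]-.605)<.03)
print('card t',np.median(X[a,0]-(.599+.0985*(X[a,1]+.037))),'card y',np.percentile(X[a,1],[1,99]))
cv2.imwrite('pics/f1.png',cv2.resize(im[160:250,250:370],None,fx=6,fy=6)[...,::-1])
E
```

```text
time_s: 18.12
tcp_pos: [0.5935, -0.0991, 0.0265]
orientation: [-0.0, -0.672, 0.741, -0.0]
wrist_force: [0.0, -0.6, -0.9]
grip_width: 0.0156
finger_force: 59.9
18.12 [ 0.5935 -0.0991  0.0265] yaw 174.39 w 0.0156 ff 59.9 F [ 0.  -0.6 -0.9] q [ 0.17  0.1  -0.19  0.   -1.28 -0.27] tilt [ 0.0001  0.0001 -1.    ]
[[-24. -22. -20. -18. -16. -14. -12. -10.  -8.  -6.  -4.  -2.   0.   2.
    4.   6.   8.  10.  12.  14.  16.  18.  20.  22.  24.]
 [  0.   0.   0.   0.   1.   1.   1.   0.   1.   0.   0.   6.  37.  71.
    6.   9.  49.  47.  38.  47.  50.  33.   2.   0.   0.]]
near end [-0.0111 -0.0072] 0.04730344737709191 0.07871106172025377
card t 0.002114169880192751 card y [-0.0376  0.1077]
```

View pics/f1.png

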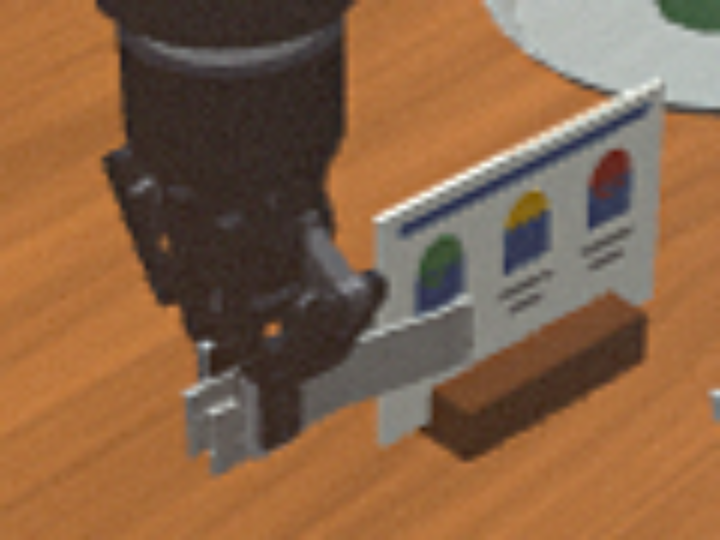

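The near jaw overlaps the card face from (380,350) to (472,330), and the card edge sits about 25 mm inside the mouth. There is about 12 mm of clearance to the near jaw, the height is about 63 mm, and no contact force shows. The stand has not moved.

```bash
python3 -c "
from workcell import close_job;print(close_job())"
```

```text
the job is handed in; nothing more can be done
None
```

The job is handed in at about 18 s: the bottle stands upright on the tray, and the clip is held squeezed open and level around the card's side edge, halfway up, with no contact force showing and the stand unmoved.

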